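# Dispense a nut with the sprung pull slide

## Task

Get the large nut out of the dispenser with the red knob: pull its sprung slide all the way out to its stop and keep it there for about a second, so that the nut drops into the tray below, then let the slide return fully home. Leave the slide with the yellow knob alone.

Things in the scene. Friction and masses are not known exactly. Their poses are not given: they have to be found in the camera images.
- red_knob (a point): Centre of the upright round red knob (22 mm diameter, 44 mm tall) on the front end of the sprung slide; it moves with it. x points level into the dispenser: pull along -x, 40 mm to a hard stop. The slide's top is 26 mm below this point. At home the fixed housing (62 mm wide) begins 65 mm behind it; its clear magazine, the tallest part, 77 mm behind, rises 24 mm above it.
- red_slide (a joint): How far the red slide is drawn out, in m: 0 = home (shut), 0.04 = at its stop. A spring draws it home: about 2 N at home, 6 N at the stop; released, it goes home by itself.
- big_nut_center (a point): Centre of the large steel hexagon nut (24 x 27 mm, 13 mm thick). It lies flat in the clear magazine, on the slide, 60 mm above the bench. With the slide at its stop, a hole in the slide stands under the magazine and the nut falls through it into the catch tray, whose floor is 5 mm above the bench.
- yellow_slide (a joint): The slide of the twin dispenser beside it (yellow knob, smaller nut; knobs over 90 mm apart): 0 = home, 0.04 = drawn to its stop (m).

How it is judged:
By the outcome, as a careful person would: the job done as asked, in the order asked, and still so for the second after the job is handed in, with the robot touching nothing.
It also fails if it takes over 32 s, if anything falls off the work surface, if the arm or the gripper's body presses on something with over 40 N, if the wrist force passes 120 N, or if a joint passes its speed limit or range.

## Robot

A 6-joint arm with a two-finger parallel gripper is mounted at the origin on a cart in front of the work surface, level with it; the furniture and walls round the work are solid. World frame = base frame: x ahead of the robot, y to its left, z up, the work surface at z = 0. Lengths are in m, angles in rad, forces in N, time in s.
With the tool pointing down it reaches from about 0.275 to 0.75 m from the base axis. Payload 10.2 kg.
Tool frame: the origin (TCP) lies midway between the tips of the shut fingers; the grasp point (between the pads) lies 19 mm behind it; x points along the fingers, y is the direction in which the jaws open and shut, and the axes are right-handed (so a half turn about x gives the same grasp; the last joint's range is limited). The gripper opens to 88 mm and grips with 3 to 60 N. Pads are 18 mm wide; open, the fingers measure 123 mm over their backs; the gripper's body (75 mm by 187 mm) begins 45 mm behind the grasp point.
Start: joints at [0.99, 0.313, 1.498, -0, 1.331, -0.223], TCP at [0.184, 0.492, 0.239] pointing down, gripper open.
Joint ranges: [-2.94, 2.94], [-0.97, 2.17], [0.19, 2.56], [-1.23, 4.37], [0.02, 3.11], [-2.88, 2.88]. Speed limits (rad/s): [2.39, 2.39, 3.01, 3.14, 3.14, 3.14].

## Interface

Orientations are given as a unit quaternion [w, x, y, z].
In Python, from bench import env gives the robot as it stands.
- The arm moves only by the tool drive_tool, never from a script. Its argument "steps" is a list of rows, each a list of 2 entries, a list of its own where there are three numbers: the shift along the tool's x, y, z in mm, then the turn about the tool's x in rad. In form: [[[dx, dy, dz], spin], ...]. A call has 1 to 10 rows; each row is the pose to reach, as a shift and turn from the pose commanded when the call began, along the tool's axes at that moment; what a row does not reach only later rows make up. A row lasts 1/12 s, in which the tool goes at most 41.7 mm and 7.16 degrees, less where a joint would pass 70% of its speed; a pose out of reach is approached as far as the arm can. A call with a gripper value outside its range is refused whole. "hand" is the gripper command: -1 is shut, 1 is fully open, values between are in proportion, set as the call begins (left out, the last holds). The fingers move at their own pace and stop on an object; the grip force is fixed at half the most. Time passes only in rows, so rows that repeat a pose let the fingers close. It gives the time, the measured TCP pose, the force and the opening at its end, in the units of the state.
- env.sense(): the state, without advancing time (a new reading comes with each control period).
- env.read_camera(name): name is "side" or "top" or "wrist"; returns a dict with "img" (480x640x3 uint8, red, green, blue), "intrinsics" (3x3 intrinsics, pixels), "T" (4x4, takes a point from camera to world coordinates); the wrist camera has in their place "hand_eye" (4x4, takes a point from camera to tool coordinates, whose origin is the TCP and whose axes are the tool frame's). Camera axes: x right, y down, z forward; pixel columns grow to the right and rows downward; lengths in m; the calibration is good to about 2 mm. A picture is of the moment at which its call begins: read the wrist's pose just before it. There is no depth.
- env.sign_off(): hands the job in, once; it reports no verdict.
The state is a dict: "t": time; "joint_positions": joint angles; "joint_vel": joint speeds; "joint_efforts": joint torques, N m; "ee_pos": TCP position; "ee_rot": TCP orientation; "contact_force": force on the tool from outside, world axes, zero at the start; "ft_torque": the same for the moment, N m; "gripper_width": finger opening in m.
Only numpy, scipy, OpenCV 4.12 (cv2) and the standard library are available. Lean on these libraries where they do the work, as an engineer would, in place of code of your own. Each camera call takes 0.05 s, during which the arm holds its last target.

## Working session

There is one attempt and no reset: what is moved stays moved. The work goes in short steps, Python scripts to look and compute and a tool call to move; the robot and the scene stay as the last step left them, time stands still between calls to the robot, and variables do not carry over. Pictures are saved under pics/ and viewed, and the job is handed in when it is done.

Besides the shell and the picture viewer there is one more tool, called after "Call:" as name(argument=value, ...), one argument or row to a line, values as JSON. drive_tool: Moves the arm, as the interface text tells. Its arguments: {"type":"object","properties":{"steps":{"type":"array"},"hand":{"type":"number"}},"required":["steps"]}

```bash
mkdir -p pics; cat > h.py <<'E'
import numpy as np,cv2
from bench import env
def save(n,f):
    r=env.read_camera(n); cv2.imwrite(f,r['img'][:,:,::-1]); return r
E
python3 - <<'E'
from h import *
s=env.sense(); print(s)
for n in('side','top'):
    r=save(n,f'pics/{n}0.png'); print(n,r['intrinsics'],r['T'])
    hsv=cv2.cvtColor(r['img'],cv2.COLOR_RGB2HSV)
    for c,lo,hi in(('red',(0,130,60),(8,255,255)),('red2',(172,130,60),(180,255,255)),('yel',(20,130,80),(35,255,255))):
        m=cv2.inRange(hsv,lo,hi); k,_,st,ce=cv2.connectedComponentsWithStats(m)
        for i in range(1,k):
            if st[i,4]>40: print(n,c,st[i],ce[i])
E
```

```text
{'t': 0.0, 'joint_positions': array([ 9.89622500e-01,  3.13452003e-01,  1.49839891e+00,  8.84452214e-06,
        1.33096253e+00, -2.23382931e-01]), 'joint_vel': array([ 0.00048665,  0.00090603,  0.00087971,  0.00037743,  0.00046118,
       -0.00041171]), 'joint_efforts': array([-5.35128174e-05, -4.02199709e+01, -2.52274436e+01,  6.94464147e-02,
        3.51676543e-02, -1.02806034e-04]), 'ee_pos': array([0.18373303, 0.49156099, 0.2381744 ]), 'ee_rot': array([ 0.69564991,  0.12542927,  0.69599347, -0.12622121]), 'contact_force': array([-0.1844961 , -0.14893103, -0.86111213]), 'ft_torque': array([ 0.04718108, -0.02210701,  0.00267951]), 'gripper_width': 0.08821564844499825}
side [[547.01148426   0.         312.92006106]
 [  0.         547.01148426 234.33127561]
 [  0.           0.           1.        ]] [[-0.90270343  0.26777744 -0.33678147  0.99129357]
 [ 0.42989496  0.59370486 -0.68022413  0.55169067]
 [ 0.01780012 -0.75882131 -0.65105558  0.64187549]
 [ 0.          0.          0.          1.        ]]
side red [ 582  181   58   28 1018] [613.72986248 192.79273084]
side red [303 185  14  28 330] [310.01515152 198.41212121]
side red [244 218  31  15  70] [259.         227.15714286]
side red [575 291  43  19 464] [595.88362069 300.07974138]
side yel [344 253  19  31 474] [353.10970464 267.6814346 ]
side yel [567 293  73  31 636] [611.15880503 314.03616352]
side yel [285 306  42  19 139] [305.50359712 315.5971223 ]
top [[554.84793994   0.         319.73469971]
 [  0.         554.84793994 231.02224904]
 [  0.           0.           1.        ]] [[-0.15550644 -0.96430583  0.21431754  0.54441611]
 [-0.98783029  0.15246286 -0.03076343 -0.01045192]
 [-0.00301011 -0.21649327 -0.97627947  0.92403082]
 [ 0.          0.          0.          1.        ]]
top red [ 71  56  11  28 141] [76.0141844  70.11347518]
top red [373 256  16  16 185] [380.95135135 263.65405405]
top yel [255 265  16  15 172] [262.43023256 272.        ]
```

View pics/side0.png

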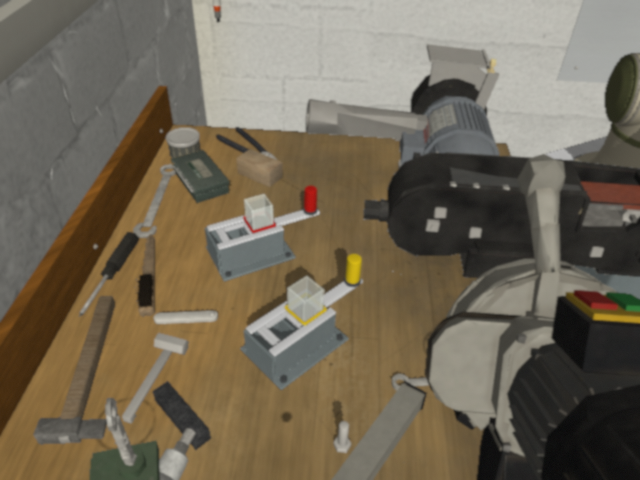

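View pics/top0.png

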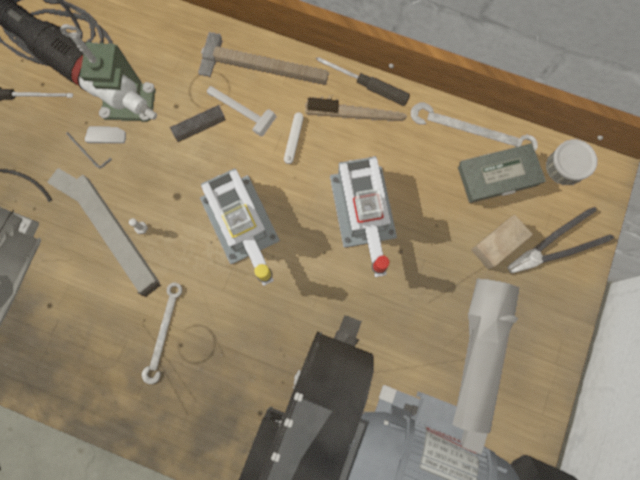

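```bash
cat >> h.py <<'E'
def ray(r,p,T=None):
    K=r['intrinsics'];T=r['T'] if T is None else T
    d=T[:3,:3]@np.linalg.solve(K,[p[0],p[1],1.]);return T[:3,3],d/np.linalg.norm(d)
def plane(r,p,z,T=None):
    o,d=ray(r,p,T);return o+d*(z-o[2])/d[2]
def tri(a,b):
    (o1,d1),(o2,d2)=a,b
    A=np.c_[d1,-d2];s=np.linalg.lstsq(A,o2-o1,rcond=None)[0]
    p,q=o1+s[0]*d1,o2+s[1]*d2;return (p+q)/2,np.linalg.norm(p-q)
E
python3 - <<'E'
from h import *
t=env.read_camera('top');s=env.read_camera('side')
print('top',plane(t,(381,263.7),.095),'side',plane(s,(310,198.4),.0795))
print('tri',tri(ray(t,(381,263.7)),ray(s,(310,198.4))))
print('yel',plane(t,(262.4,272),.095),plane(s,(353.1,267.7),.0795))
a=cv2.resize(t['img'][140:290,320:420],None,fx=4,fy=4,interpolation=2)
b=cv2.resize(s['img'][170:290,190:330],None,fx=4,fy=4,interpolation=2)
b=cv2.copyMakeBorder(b,0,120,0,0,0); b=cv2.resize(b,(400,429)) if 0 else b[:, :400]
cv2.imwrite('pics/z.png',np.hstack([a,b])[:,:,::-1])
E
```

```text
top [ 0.66202504 -0.12010416  0.095     ] side [ 0.66437284 -0.12311303  0.0795    ]
tri (array([ 0.66442745, -0.12227674,  0.07998687]), np.float64(0.0006491702132638366))
yel [0.67744183 0.05855875 0.095     ] [0.67880961 0.05686762 0.0795    ]
```

View pics/z.png

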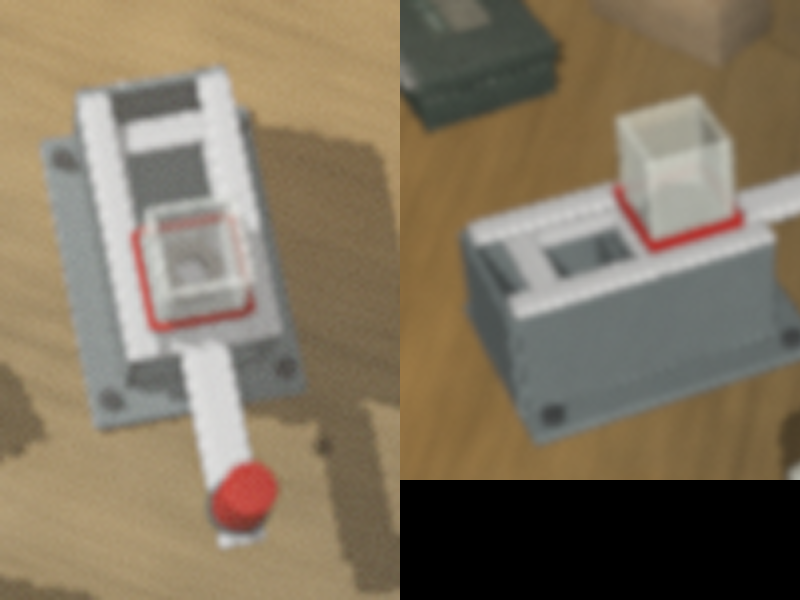

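```bash
python3 - <<'E'
from h import *
from scipy.spatial.transform import Rotation as R
t=env.read_camera('top');s=env.read_camera('side')
f=lambda u,v,z:plane(t,(u/4+320,v/4+140),z)
for a,b,z in(((208,488),(187,350),.0535),((249,460),(230,345),.0535),((128,360),(80,95),.067),((280,330),(222,72),.067)):
    d=f(*b,z)-f(*a,z);print(np.degrees(np.arctan2(d[1],d[0])),d)
m=tri(ray(t,(320+193/4,140+280/4)),ray(s,(190+280/4,170+215/4)));print('mag base',m)
e=env.sense();q=e['ee_rot'];M=R.from_quat(q[[1,2,3,0]]).as_matrix();print(M.round(4),e['ee_pos'])
E
```

```text
-1.5412120091030292 [ 0.05661627 -0.0015233   0.        ]
-1.0668119876068238 [ 0.04739381 -0.00088255  0.        ]
0.37451664960818987 [0.11184911 0.00073112 0.        ]
1.8786713890212714 [0.10991623 0.00360534 0.        ]
mag base (array([ 0.75736403, -0.1208111 ,  0.05638612]), np.float64(0.0008253904202691962))
[[-2.000e-04  3.502e-01  9.367e-01]
 [-3.000e-04  9.367e-01 -3.502e-01]
 [-1.000e+00 -4.000e-04 -1.000e-04]] [0.18383201 0.49168227 0.23854297]
```

Call:
drive_tool(
  steps=[
    [[2, -10, 16], -0.018],
    [[6, -30, 50], -0.036],
    [[10, -50, 83], -0.054],
    [[14, -70, 116], -0.072],
    [[18, -90, 150], -0.09],
    [[22, -111, 183], -0.108],
    [[26, -131, 216], -0.126],
    [[30, -151, 250], -0.144],
    [[34, -171, 283], -0.162],
    [[38, -190, 313], -0.18],
  ],
)

```text
t: 1.13
ee_pos: [0.4116, 0.2023, 0.2007]
ee_rot: [0.704, 0.063, 0.704, -0.063]
contact_force: [0.9, 0.3, 0.3]
gripper_width: 0.088
```

```bash
cat > w.py <<'E'
from h import *
from scipy.spatial.transform import Rotation as R
import sys
e=env.sense();q=e['ee_rot'];M=R.from_quat(q[[1,2,3,0]]).as_matrix();p=e['ee_pos']
K=np.array([float(v) for v in sys.argv[1:4]])
print(e['t'],p.round(4),'F',e['contact_force'].round(2),'w',e['gripper_width'].round(4))
d=K-p;print('shift mm',(M.T@d*1000).round(1),'spin',np.arctan2(M[1,2],M[1,1]), 'q',e['joint_positions'].round(2))
E
python3 w.py .664 -.122 .16
```

```text
Traceback (most recent call last):
  File "w.py", line 6, in <module>
    print(e['t'],p.round(4),'F',e['contact_force'].round(2),'w',e['gripper_width'].round(4))
                                                                ^^^^^^^^^^^^^^^^^^^^^^^^
AttributeError: 'float' object has no attribute 'round'
```

```bash
sed -i "s/e\['gripper_width'\].round(4)/e['gripper_width']/" w.py
python3 w.py .664 -.122 .16
```

```text
1.1333 [0.4116 0.2023 0.2007] F [0.89 0.28 0.32] w 0.08797723250122912
shift mm [  40.8 -274.6  305.6] spin -0.17737562382342884 q [ 0.2   0.2   1.75 -0.    1.19 -1.19]
```

Call:
drive_tool(
  steps=[
    [[4, -24, 27], -0.018],
    [[8, -50, 56], -0.036],
    [[12, -77, 86], -0.054],
    [[16, -104, 116], -0.072],
    [[20, -131, 146], -0.09],
    [[24, -158, 176], -0.108],
    [[28, -185, 206], -0.126],
    [[32, -212, 236], -0.144],
    [[36, -238, 265], -0.162],
    [[39, -257, 286], -0.178],
  ],
)

```text
t: 1.97
ee_pos: [0.6476, -0.1022, 0.1609]
ee_rot: [0.707, 0.0, 0.707, -0.0]
contact_force: [-0.3, 0.1, -0.9]
gripper_width: 0.0882
```

```bash
python3 w.py .664 -.122 .16; python3 - <<'E'
from h import *
from scipy.spatial.transform import Rotation as R
e=env.sense();r=save('wrist','pics/w1.png');q=e['ee_rot']
W=np.eye(4);W[:3,:3]=R.from_quat(q[[1,2,3,0]]).as_matrix();W[:3,3]=e['ee_pos'];T=W@r['hand_eye']
hsv=cv2.cvtColor(r['img'],cv2.COLOR_RGB2HSV)
m=cv2.inRange(hsv,(0,130,60),(8,255,255));k,_,st,ce=cv2.connectedComponentsWithStats(m)
for i in range(1,k):
    if st[i,4]>100: print(st[i],ce[i],plane(r,ce[i],.1015,T),plane(r,ce[i],.09,T))
print(T[:3,3],T[:3,2])
E
```

```text
1.9667 [ 0.6476 -0.1022  0.1609] F [-0.29  0.07 -0.9 ] w 0.08819808192197888
shift mm [  0.9 -19.8  16.4] spin -0.00039171032701890824 q [-0.33  0.66  1.16 -0.    1.32 -1.91]
[ 256  253   45   56 1665] [278.3957958  281.16816817] [ 0.65919322 -0.12313536  0.1015    ] [ 0.66395788 -0.1242693   0.09      ]
[ 0.57367344 -0.10278265  0.30791102] [ 0.2859084   0.00151028 -0.95825576]
```

View pics/w1.png

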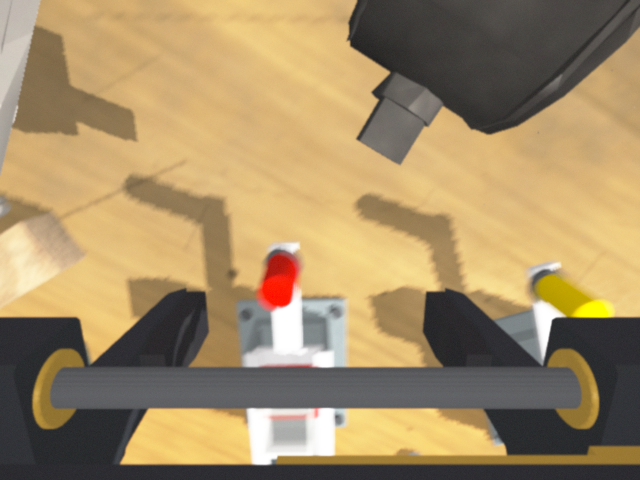

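```bash
python3 - <<'E'
from h import *
t=save('top','pics/t2.png');s=save('side','pics/s2.png')
print(tri(ray(t,(348,325)),ray(s,(368,209))))
print(env.sense()['t'])
a=cv2.imread('pics/t2.png');b=cv2.imread('pics/s2.png')
cv2.imwrite('pics/b2.png',cv2.resize(np.vstack([a,b]),(448,600)) if 0 else np.hstack([cv2.resize(a,(400,300)),cv2.resize(b,(400,300))]))
E
```

```text
(array([ 0.58311239, -0.05867804,  0.07570983]), np.float64(0.006544474052113494))
2.1167
```

View pics/s2.png

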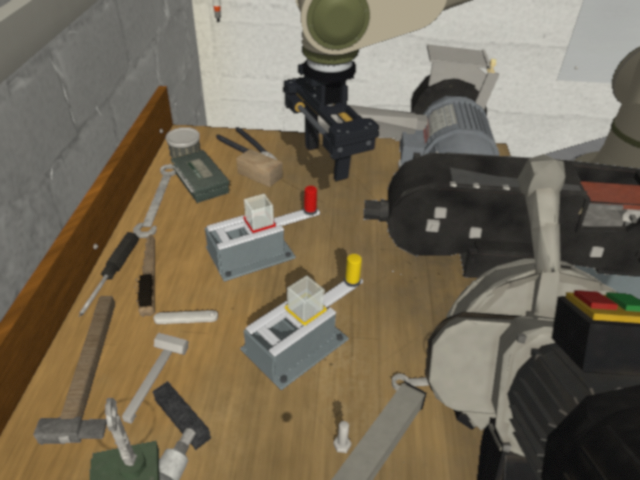

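View pics/t2.png

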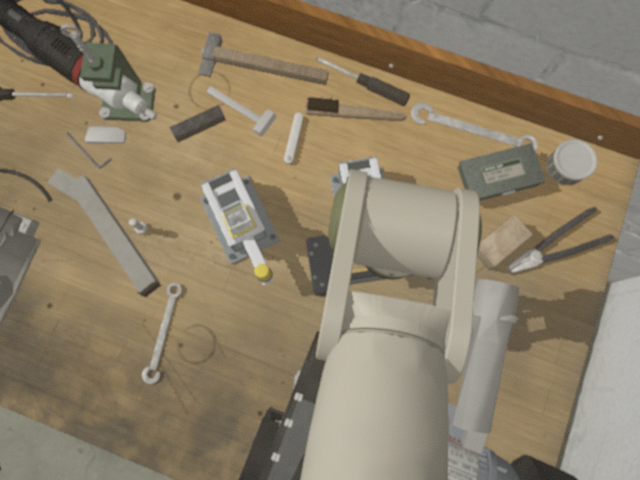

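```bash
python3 - <<'E'
from h import *
from scipy.spatial.transform import Rotation as R
e=env.sense();r=env.read_camera('wrist');q=e['ee_rot']
W=np.eye(4);W[:3,:3]=R.from_quat(q[[1,2,3,0]]).as_matrix();W[:3,3]=e['ee_pos'];T=W@r['hand_eye']
t=env.read_camera('top');s=env.read_camera('side')
for n,w,p in(('left',(483,131),(317,334)),('right',(350,38),(373,352)),('tipR',(360,139),(360,322)),('tipL',(403,163),(345,318))):
    print(n,tri(ray(r,w,T),ray(t,p)))
print('tip side',tri(ray(r,(380,150),T),ray(s,(366,209))))
a=cv2.imread('pics/top0.png')[300:400,280:400];cv2.imwrite('pics/z3.png',cv2.resize(a,None,fx=5,fy=5))
E
```

```text
left (array([ 0.57599271, -0.00840102,  0.08098511]), np.float64(0.0032496588420536108))
right (array([ 0.53555675, -0.08454698,  0.10446631]), np.float64(0.0004579008573663346))
tipR (array([ 0.58204792, -0.07541337,  0.07524072]), np.float64(8.16267509988139e-05))
tipL (array([ 0.59228554, -0.05344153,  0.0912896 ]), np.float64(0.0033421749763232877))
tip side (array([ 0.58802263, -0.06356109,  0.07457457]), np.float64(0.0003726889507999591))
```

View pics/z3.png

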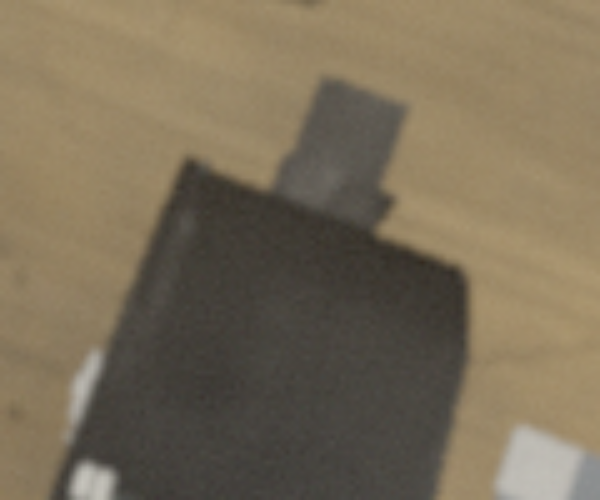

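Call:
drive_tool(
  steps=[
    [[0, -10, 8], 0],
    [[0, -20.5, 16.5], 0],
    [[15, -20.5, 16.5], 0],
    [[35, -20.5, 16.5], 0],
    [[55, -20.5, 16.5], 0],
    [[73, -20.5, 16.5], 0],
    [[86, -20.5, 16.5], 0],
    [[92, -20.5, 16.5], 0],
    [[92, -20.5, 16.5], 0],
  ],
)

```text
t: 3.02
ee_pos: [0.6626, -0.1191, 0.069]
ee_rot: [0.707, -0.0, 0.708, 0.001]
contact_force: [0.6, -0.6, -0.1]
gripper_width: 0.0879
```

```bash
python3 w.py .664 -.1228 .069; python3 - <<'E'
from h import *
save('wrist','pics/w3.png');s=save('side','pics/s3.png')
cv2.imwrite('pics/s3z.png',cv2.resize(s['img'][120:270,200:420,::-1],None,fx=3.5,fy=3.5))
E
```

```text
3.0167 [ 0.6626 -0.1191  0.069 ] F [ 0.62 -0.59 -0.11] w 0.08792642333828
shift mm [-0.1 -3.7  1.4] spin 0.000876803825598166 q [-0.35  0.79  1.18  0.    1.17 -1.92]
```

View pics/w3.png

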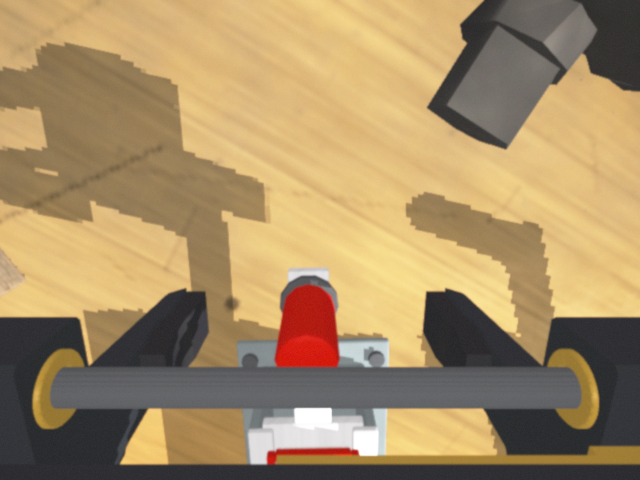

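View pics/s3z.png

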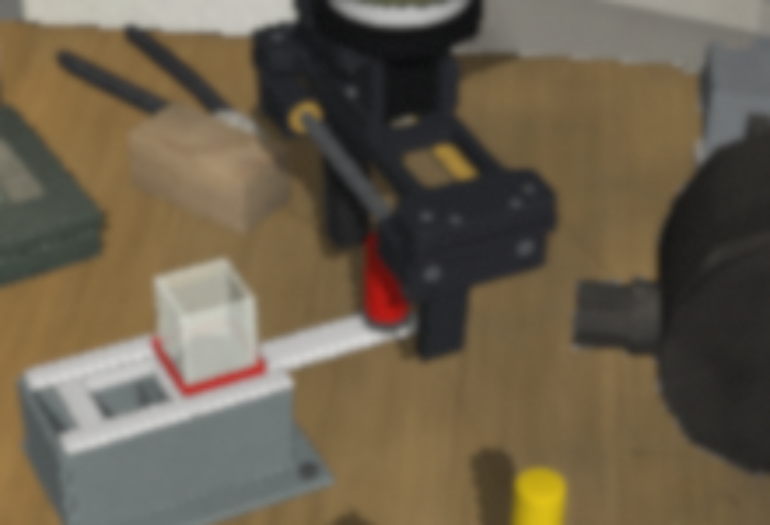

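Call:
drive_tool(
  steps=[
    [[0, -2, 1], 0],
    [[0, -3.5, 1.4], 0],
    [[0, -3.5, 1.4], 0],
    [[0, -3.5, 1.4], 0],
  ],
)

```text
t: 3.45
ee_pos: [0.6646, -0.1236, 0.0701]
ee_rot: [0.707, -0.0, 0.707, -0.0]
contact_force: [-0.3, -0.4, -0.9]
gripper_width: 0.0881
```

Call:
drive_tool(
  hand=-1,
  steps=[
    [[0, 0, 0], 0],
    [[0, 0, 0], 0],
    [[0, 0, 0], 0],
    [[0, 0, 0], 0],
    [[0, 0, 0], 0],
    [[0, 0, 0], 0],
    [[0, 0, 0], 0],
    [[0, 0, 0], 0],
    [[0, 0, 0], 0],
    [[0, 0, 0], 0],
  ],
)

```text
t: 4.28
ee_pos: [0.6644, -0.1232, 0.0697]
ee_rot: [0.707, 0.0, 0.707, 0.0]
contact_force: [0.3, 10.8, 1.2]
gripper_width: 0.0235
```

```bash
python3 w.py .664 -.1228 .069; python3 - <<'E'
from h import *
save('wrist','pics/w4.png')
E
```

```text
4.2833 [ 0.6644 -0.1232  0.0697] F [ 0.34 10.78  1.21] w 0.023514492844975008
shift mm [ 0.7  0.4 -0.4] spin 0.00015321241003589368 q [-0.36  0.8   1.17  0.    1.17 -1.93]
```

View pics/w4.png

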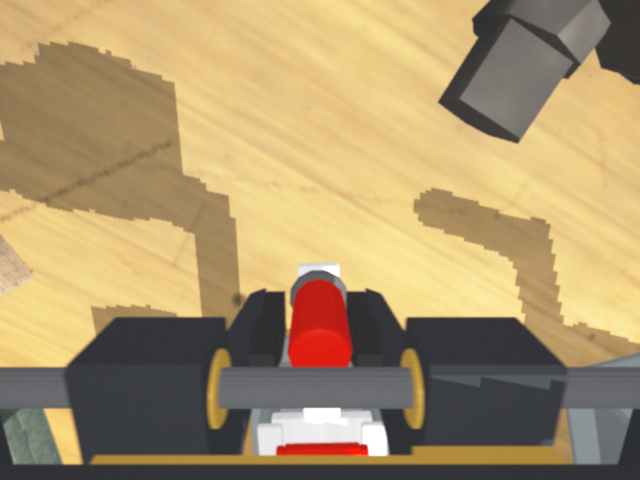

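Call:
drive_tool(
  steps=[
    [[0, 0.5, 0], 0],
    [[0, 0.5, 0], 0],
    [[0, 0.5, 0], 0],
    [[0, 0.5, 0], 0],
  ],
)

```text
t: 4.67
ee_pos: [0.6644, -0.122, 0.0696]
ee_rot: [0.707, 0.0, 0.707, 0.001]
contact_force: [0.0, 6.1, 1.7]
gripper_width: 0.0209
```

Call:
drive_tool(
  steps=[
    [[0, 0.5, -2], 0],
    [[0, 0.5, -6], 0],
    [[0, 0.5, -11], 0],
    [[0, 0.5, -16], 0],
    [[0, 0.5, -21], 0],
    [[0, 0.5, -26], 0],
    [[0, 0.5, -30], 0],
    [[0, 0.5, -34], 0],
    [[0, 0.5, -37], 0],
    [[0, 0.5, -39], 0],
  ],
)

```text
t: 5.5
ee_pos: [0.6252, -0.1229, 0.0697]
ee_rot: [0.708, -0.0, 0.707, -0.0]
contact_force: [6.0, 0.1, -4.7]
gripper_width: 0.0209
```

```bash
python3 w.py .6244 -.1228 .069; python3 - <<'E'
from h import *
save('wrist','pics/w5.png');s=save('side','pics/s5.png')
cv2.imwrite('pics/s5z.png',cv2.resize(s['img'][120:290,200:420,::-1],None,fx=3.5,fy=3.5))
E
```

```text
5.5 [ 0.6252 -0.1229  0.0697] F [ 5.96  0.1  -4.71] w 0.0208530861671062
shift mm [ 0.7  0.1 -0.8] spin -0.00021975160339509535 q [-0.38  0.72  1.32 -0.    1.1  -1.95]
```

View pics/w5.png

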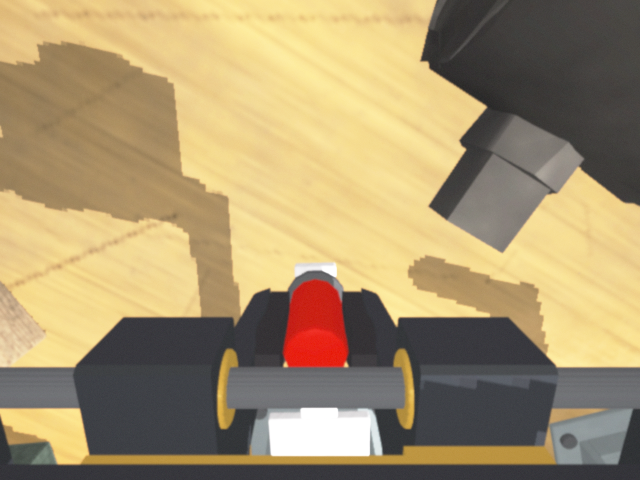

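View pics/s5z.png

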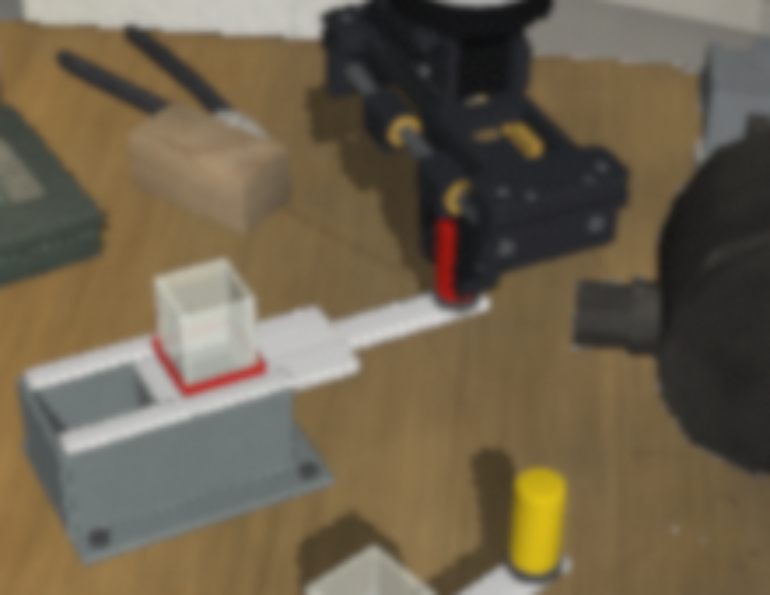

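Call:
drive_tool(
  steps=[
    [[0, 0, -1], 0],
    [[0, 0, -2], 0],
    [[0, 0, -2], 0],
  ],
)

```text
t: 5.85
ee_pos: [0.6243, -0.1229, 0.0697]
ee_rot: [0.709, -0.0, 0.706, -0.001]
contact_force: [11.8, 0.2, -6.3]
gripper_width: 0.0208
```

Call:
drive_tool(
  steps=[
    [[0, 0, -0.5], 0],
    [[0, 0, -1], 0],
    [[0, 0, -1], 0],
    [[0, 0, -1], 0],
    [[0, 0, -1], 0],
    [[0, 0, -1], 0],
    [[0, 0, -1], 0],
    [[0, 0, -1], 0],
    [[0, 0, -1], 0],
    [[0, 0, -1], 0],
  ],
)

```text
t: 6.68
ee_pos: [0.6242, -0.1229, 0.0698]
ee_rot: [0.709, -0.0, 0.705, -0.001]
contact_force: [16.9, 0.4, -9.3]
gripper_width: 0.0208
```

```bash
python3 w.py .6244 -.1228 .069; python3 - <<'E'
from h import *
s=save('side','pics/s6.png')
cv2.imwrite('pics/s6z.png',cv2.resize(s['img'][120:290,200:420,::-1],None,fx=3.5,fy=3.5))
E
```

```text
6.6833 [ 0.6242 -0.1229  0.0698] F [16.92  0.45 -9.25] w 0.020756667319900748
shift mm [0.8 0.1 0.2] spin -0.0003908417411712847 q [-0.38  0.71  1.33  0.    1.09 -1.95]
```

View pics/s6z.png

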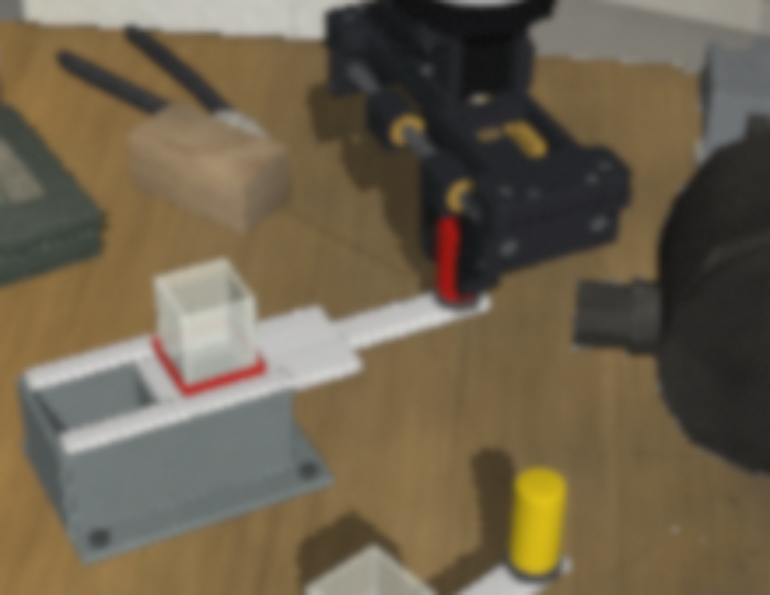

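```bash
python3 - <<'E'
from h import *
t=save('top','pics/t6.png')
f=lambda i,x,y,s=6:cv2.resize(i[y:y+60,x:x+60],None,fx=s,fy=s,interpolation=2)
a=cv2.imread('pics/side0.png');b=cv2.imread('pics/s6.png')
cv2.imwrite('pics/c6.png',np.hstack([f(a,230,180),f(b,230,180)]))
cv2.imwrite('pics/t6z.png',f(t['img'][:,:,::-1],340,170))
E
```

```text
(no output)
```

View pics/c6.png

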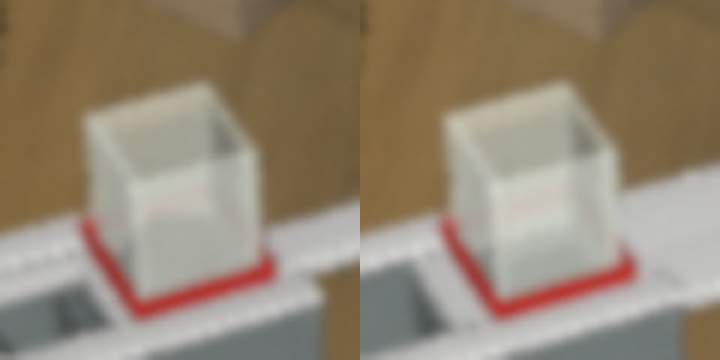

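View pics/t6.png

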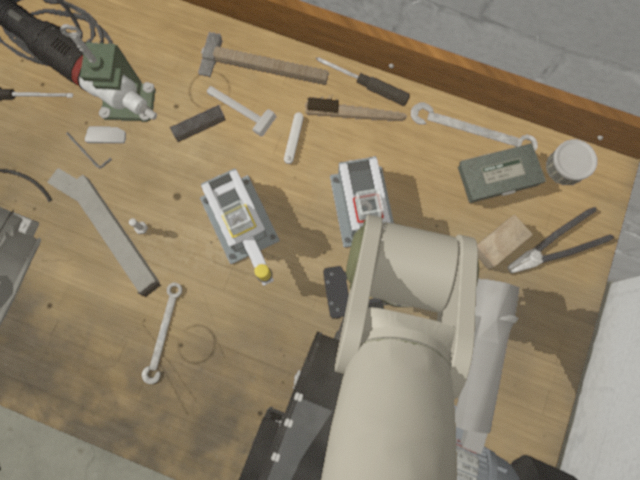

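Call:
drive_tool(
  steps=[
    [[0, 0, 3], 0],
    [[0, 0, 7], 0],
    [[0, 0, 12], 0],
    [[0, 0, 17], 0],
    [[0, 0, 22], 0],
    [[0, 0, 27], 0],
    [[0, 0, 32], 0],
    [[0, 0, 36], 0],
    [[0, 0, 39], 0],
    [[0, 0, 41], 0],
  ],
)

```text
t: 7.62
ee_pos: [0.6637, -0.122, 0.0697]
ee_rot: [0.707, 0.0, 0.707, 0.0]
contact_force: [1.0, 5.2, 0.2]
gripper_width: 0.0208
```

Call:
drive_tool(
  steps=[
    [[0, 0, 0.5], 0],
    [[0, 0, 0.5], 0],
  ],
)

```text
t: 7.78
ee_pos: [0.6641, -0.122, 0.0697]
ee_rot: [0.707, -0.0, 0.707, 0.0]
contact_force: [1.9, 4.4, -0.2]
gripper_width: 0.0212
```

Call:
drive_tool(
  hand=1,
  steps=[
    [[0, 0, 0], 0],
    [[0, 0, 0], 0],
    [[0, 0, 0], 0],
    [[0, 0, 0], 0],
    [[0, 0, 0], 0],
    [[0, 0, 0], 0],
    [[0, 0, 0], 0],
    [[0, 0, 0], 0],
  ],
)

```text
t: 8.45
ee_pos: [0.6639, -0.1224, 0.0697]
ee_rot: [0.707, -0.0, 0.707, 0.0]
contact_force: [-0.1, 0.6, 0.1]
gripper_width: 0.0724
```

Call:
drive_tool(
  steps=[
    [[-8, 0, 0], 0],
    [[-25, 0, 0], 0],
    [[-45, 0, 0], 0],
    [[-70, 0, 0], 0],
    [[-95, 0, 0], 0],
    [[-115, 0, 0], 0],
    [[-125, 20, -5], 0],
    [[-130, 50, -15], 0],
    [[-130, 85, -25], 0],
    [[-130, 120, -40], 0],
  ],
)

```text
t: 9.28
ee_pos: [0.6237, -0.0015, 0.2007]
ee_rot: [0.708, 0.0, 0.707, -0.0]
contact_force: [0.7, 0.2, -0.5]
gripper_width: 0.0882
```

Call:
drive_tool(
  steps=[
    [[0, 30, -15], 0],
    [[0, 60, -30], 0],
    [[0, 90, -45], 0],
    [[0, 120, -60], 0],
    [[0, 150, -75], 0],
    [[0, 180, -90], 0],
    [[0, 205, -105], 0],
    [[0, 220, -110], 0],
    [[0, 220, -110], 0],
  ],
)

```text
t: 10.03
ee_pos: [0.5126, 0.2202, 0.2007]
ee_rot: [0.707, -0.001, 0.707, 0.002]
contact_force: [0.3, 0.6, 0.3]
gripper_width: 0.0881
```

```bash
python3 - <<'E'
from h import *
t=save('top','pics/t7.png');s=save('side','pics/s7.png')
for r,n in((t,'top'),(s,'side')):
    hsv=cv2.cvtColor(r['img'],cv2.COLOR_RGB2HSV)
    for c,lo,hi in(('red',(0,130,60),(8,255,255)),('yel',(20,130,80),(35,255,255))):
        m=cv2.inRange(hsv,lo,hi); k,_,st,ce=cv2.connectedComponentsWithStats(m)
        for i in range(1,k):
            if st[i,4]>100: print(n,c,st[i],ce[i])
f=lambda i,x,y:cv2.resize(i[y:y+100,x:x+100],None,fx=4,fy=4,interpolation=2)
A=[cv2.imread('pics/'+n) for n in('side0.png','s7.png','top0.png','t7.png')]
cv2.imwrite('pics/c7.png',cv2.resize(np.vstack([np.hstack([f(A[0],220,170),f(A[1],220,170)]),np.hstack([f(A[2],320,150),f(A[3],320,150)])]),(600,600)))
print(env.sense()['t'],env.sense()['contact_force'])
E
```

```text
top red [ 72  56  10  28 144] [76.13194444 70.06944444]
top red [373 256  16  16 184] [381.         263.64673913]
top yel [255 265  15  15 173] [262.41040462 272.02890173]
side red [303 185  14  28 332] [309.98192771 198.42771084]
side red [615 184  25  12 188] [629.62234043 188.84574468]
side red [575 291  42  19 463] [595.85529158 300.08207343]
side yel [584 185  30  18 238] [598.75210084 193.28151261]
side yel [344 253  19  31 476] [353.1092437  267.68697479]
side yel [567 293  73  31 655] [610.29007634 313.76793893]
side yel [285 306  42  19 141] [305.34751773 315.59574468]
10.1333 [-0.47786048 -1.25100167 -0.75909934]
```

View pics/c7.png

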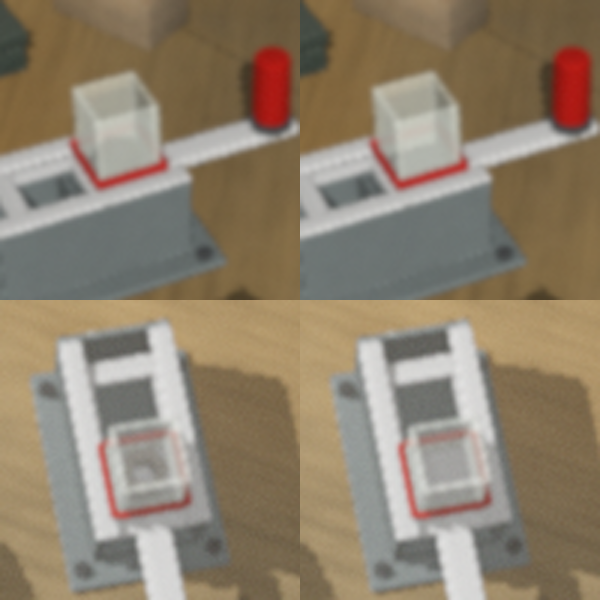

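Compared with the first pictures, the nut no longer shows in the magazine: the side crop shows bare slide and the top crop a uniform floor. The red knob is back at its home pixels (381,263.6) and (310,198.4), and the yellow knob hasn't moved.

```bash
python3 -c "
from bench import env
print(env.sign_off())"
```

```text
the job is handed in; nothing more can be done
None
```

I pulled the red slide out to its stop, held it there for about a second, guided it home, let go and moved the arm clear. The job was handed in at about 10.1 s of the 32 s allowed.

- **At the stop:** the tool moved 40 mm. The pull force then rose from about 6 N to 17 N with no further travel, so I took that as the hard stop.
- **Nut:** it no longer shows in the magazine in the side and top pictures. I did not see it lying in the tray, because the housing hides it, so its drop is inferred from the empty magazine.
- **Red slide:** in both cameras the red knob is back within 0.1 px of where it started, so the slide is home.
- **Yellow slide:** its knob is also within 0.1 px of its starting position.
- **Contact:** the largest wrist force I read was about 19 N, during the pull. At the end the gripper was open, well clear of the dispensers, and the force reading was only noise (about 1.5 N).

None of the checks failed. The one disagreement was that the wrist camera put the knob about 2 mm further to the robot's right than the other two. I split the difference, and it caused a brief 11 N side force while gripping.

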